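# Slide a print sample into the colour reader and pull its trigger

### The arm

A 7-joint arm with a two-finger parallel gripper is mounted at the origin on a cart in front of the work surface, level with it; the furniture and walls round the work are solid. World frame = base frame: x ahead of the robot, y to its left, z up, the work surface at z = 0. Lengths are in m, angles in rad, forces in N, time in s.
With the tool pointing down it reaches from about 0.4 to 0.85 m from the base axis. Payload 10.4 kg.
Tool frame: the origin (TCP) lies on the centre line of the jaws, within the pads' length; the fingertips stand 22 mm ahead of it and the grasp point (between the pads) lies 3 mm ahead of it; z points along the fingers, y is the direction in which the jaws open and shut (so a half turn about z gives the same grasp; the last joint's range is limited). The gripper opens to 85 mm and grips with 20 to 120 N. Pads are 22 mm wide; open, the fingers measure 114 mm over their backs; the gripper's body (76 mm by 85 mm) begins 54 mm behind the grasp point. The pads swing forward as they close: fully open they stand 13 mm farther back than shut.
Start: joints at [-1.367, 0.332, -0.065, 1.46, 0.022, 1.35, -0.088], TCP at [0.141, 0.609, 0.215] pointing down, gripper open.
Joint ranges: [-2.6, 2.6], [-0.5, 2.12], [-1.47, 1.34], [0.16, 2.42], [-1.27, 4.41], [0.06, 2.06], [-2.6, 2.6]. Speed limits (rad/s): [2.22, 2.22, 2.79, 2.79, 3.14, 3.14, 3.14].

### API

Orientations are given as a unit quaternion [x, y, z, w].
In Python, from workcell import manip gives the robot as it stands. The module is installed in compiled form; this text tells all that it offers.
- The arm moves only by the shell command python3 -m crank 'ROWS' [FORCE]. ROWS is JSON, a list of rows, each a list of 3 entries, a list of its own where there are three numbers: the opening, from -1 (shut) to 1 (fully open), then the shift along the tool's x, y, z normalised to -1 to 1, where 1 is 80 mm, then the turn, a rotation vector about the tool's x, y, z normalised to -1 to 1, where 1 is pi/4 rad. In form: [[jaw, [tx, ty, tz], [ax, ay, az]], ...]. A call has exactly 5 rows; each row shifts and turns the commanded pose from where the row before left it, along the tool's axes as they then stand; what a row does not reach is not made up. A row lasts 1/10 s, in which the tool goes at most 50 mm and 8.59 degrees, less where a joint would pass 70% of its speed; a pose out of reach is approached as far as the arm can. A call with a number of a shift or a turn outside -1 to 1 is refused whole. A call with a gripper value outside its range is refused whole. The fingers move at their own pace and stop on an object; FORCE is the grip in N (left out, the last holds). Time passes only in rows, so rows that do not move let the fingers close, or fill a call up. It gives the time, the measured TCP pose, the force and the opening at its end, in the units of the state.
- manip.get_obs(): the state, without advancing time (a new reading comes with each control period).
- manip.camera(name): name is "scene" or "top" or "wrist"; returns the picture (384x512x3 uint8, blue, green, red); there is no depth.
- manip.camera_info(name): a dict with "K" (3x3 intrinsics, pixels), "camera_from_world" (4x4, takes a point from world to camera coordinates); the wrist camera has in their place "mount" (4x4, takes a point from camera to tool coordinates, whose origin is the TCP and whose axes are the flange's). Camera axes: x right, y down, z forward; pixel columns grow to the right and rows downward; lengths in m; the calibration is good to about 2 mm. A picture is of the moment at which its call begins: read the wrist's pose just before it. camera_info takes no time and is no camera call.
- manip.hand_in(): hands the job in, once; it reports no verdict.
The state is a dict: "clock": time; "joint_pos": joint angles; "joint_velocities": joint speeds; "tau": joint torques, N m; "position": TCP position; "ee_rot": TCP orientation; "ft_force": force on the tool from outside, world axes, zero at the start; "torque": the same for the moment, N m; "grip_width": opening from 0.0 (shut) to 1.0 (fully open).
Only numpy, scipy, OpenCV 4.12 (cv2) and the standard library are available. Lean on these libraries where they do the work, as an engineer would, in place of code of your own. Each camera call takes 0.05 s, during which the arm holds its last target.

### The job

Take a colour reading of the print sample: slide the sample carrier into the track through its open end, leading (panel) end first, until it is fully home against the end stop. Only then squeeze the orange trigger of the clamped reader fully in, hold it in for about a second and let it spring back. Leave the carrier home in the track and do not disturb the other things on the table.

Things in the scene. Friction and masses are not known exactly. Their poses are not given: they have to be found in the camera images.
- reader_station: Fixed station: a straight track with a pistol-shaped reader clamped beside it, lying on its side. Frame: origin on the table at the middle of the track's open mouth; x points into the track (slide direction), y towards the reader, z up. Two aluminium rails 165 mm long, 84 mm apart inside, 120 mm over all; the table is the floor.
- track_lips (a point): Point midway between the rail lips at station x = 0, y = 0, z = 15 mm. The lips reach 9 mm inward from each rail (66 mm open between them), underside 15 mm, top 22 mm above the table, so nothing enters from above. Two flared guides, 22 mm high, stick out 32 mm before the mouth, widening towards their tips.
- track_stop (a point): Centre of the rubber pad's face on the grey end block (26 mm high) that closes the track: station x = 150, y = 0, z = 7 mm.
- reader_window (a point): Centre of the reader's window, at the end of its grey barrel over the track: station x = 105, y = 39, z = 72 mm. The barrel (47 mm thick, clamp collar 53 mm) runs from here along +y to y = 176 mm; post and foot are below it. Top of the reader 99 mm above the table.
- grip_back (a point): Point on the back of the fixed black grip (face away from the track): station x = 22, y = 168, z = 72 mm. The grip runs from the barrel along -x, parallel to the track, to x = -27 mm; 26 mm thick (y = 142 to 168), 28 mm high (z = 58 to 86); at its butt (x = -27 to -17) 30 mm thick and 31 high. Open space below grip and trigger.
- trigger (a joint): Orange trigger blade, 80 mm long, 10 thick, 22 high (z = 61 to 83 mm), on the grip's track side. Vertical hinge at station x = 74, y = 121 mm; blade reaches along -x. 0 rad = released, 0.24 = fully in, against its stop; swings to +y, to the grip. About 3 N starts it, 9 N holds it in, 50 mm from the hinge; springs back. A reading needs 0.20 rad or more.
- trigger_press (a point): Point on the trigger's outer face (facing the track), 52 mm from the hinge, at half its height; moves with the trigger. Opposite grip_back: released it is 54 mm from it along station y, fully squeezed about 42 mm.
- sample_carrier: Loose sled, about 0.3 kg, starting upright on the table before the track's mouth. Origin at the centre of its underside; x to its leading end, y to its printed side. Black base 140 x 80 x 12 mm (x, y, z), white upright panel x = -15 to 65 mm, 9 mm thick, top at z = 110 mm, yellow handle at the tail. Home: origin at station x = 80 mm, y = 0, frames parallel.
- carrier_handle (a point): Point in the yellow handle block at carrier x = -45, y = 0, z = 58 mm. The block is 34 mm long in x, 18 mm thick in y, its top at z = 78 mm.
- printed_band (a point): Centre of the blue band on the panel's printed (+y) face, among colour patches: carrier x = 25, y = 5, z = 66 mm. Home, it faces the reader window.
- ink_jar_a: Black-lidded, 64 mm across, 72 mm high ink jar, a loose upright bystander; origin at the centre of its underside, z up.
- ink_jar_b: Yellow-lidded, 62 mm across, 70 mm high ink jar, a loose upright bystander; origin at the centre of its underside, z up.
- ink_jar_c: White, white-lidded, 58 mm across, 62 mm high ink jar, a loose upright bystander; origin at the centre of its underside, z up.
- squeegee: Wooden hand squeegee lying flat, 73 x 190 x 24 mm (x, y, z), a loose bystander; origin at the centre of its underside.
- pin_case: Flat grey case with shut lid, 82 x 110 x 29 mm (x, y, z), a loose bystander; origin at the centre of its underside.

How it is judged:
On the way, in this order (a step that is already met when the one before it is completed fails the run):
1. the carrier is fully home in the track, leading end against the stop (x of sample_carrier in the frame of reader_station between 0.075 and 0.084 m and y of sample_carrier in the frame of reader_station between -0.006 and 0.006 m and z of sample_carrier in the frame of reader_station below 0.006 m and x of printed_band in the frame of reader_station above 0.095 m and y of printed_band in the frame of reader_station above 0 m and angle between the x axis of sample_carrier and the x axis of reader_station, either way round below 0.08 rad and angle between sample_carrier's own z axis and vertical below 0.06 rad), for 0.2 s.
2. the trigger is squeezed fully in and held with the carrier home (all of step 1 and value of joint trigger above 0.2 rad), for 0.7 s.
At the end, for the whole second after the job is handed in: The carrier is home in the track (leading end within 5 mm of the stop pad, on the table, aligned, printed face to the reader) and at rest, and the trigger has sprung back (under 0.03 rad) (all of step 1 and value of joint trigger below 0.03 rad and linear speed of sample_carrier below 0.01 m/s); the robot touches nothing.
It fails at once if the trigger is squeezed (over 0.12 rad) while the carrier is not home (value of joint trigger above 0.12 rad and not (x of sample_carrier in the frame of reader_station between 0.075 and 0.084 m and y of sample_carrier in the frame of reader_station between -0.006 and 0.006 m and z of sample_carrier in the frame of reader_station below 0.006 m and x of printed_band in the frame of reader_station above 0.095 m and y of printed_band in the frame of reader_station above 0 m and angle between the x axis of sample_carrier and the x axis of reader_station, either way round below 0.08 rad and angle between sample_carrier's own z axis and vertical below 0.06 rad)).
It fails at once if a jar, the squeegee or the pin case is pushed more than 30 mm or a jar is tipped over (distance of any of ink_jar_a, ink_jar_b, ink_jar_c, squeegee, pin_case from where it was at the start of the episode above 0.03 m or angle between any of ink_jar_a, ink_jar_b, ink_jar_c's own z axis and vertical above 0.5 rad).
It also fails if it takes over 53 s, if anything falls off the work surface, if the arm or the gripper's body presses on something with over 40 N, if the wrist force passes 120 N, or if a joint passes its speed limit or range.

## Working session

There is one attempt and no reset: what is moved stays moved. The work goes in short steps, Python scripts to look and compute and a shell command to move; the robot and the scene stay as the last step left them, time stands still between calls to the robot, and variables do not carry over. Pictures are saved under pics/ and viewed, and the job is handed in when it is done.

```bash
mkdir -p pics; python3 - <<'E'
from workcell import manip
import cv2, numpy as np
np.set_printoptions(precision=4,suppress=True)
o=manip.get_obs()
for k,v in o.items(): print(k,v)
for n in ("scene","top","wrist"):
    cv2.imwrite(f"pics/{n}0.png",manip.camera(n)); 
    for k,v in manip.camera_info(n).items(): print(n,k,v)
E
```

```text
clock 0.0
joint_pos [-1.3666  0.3329 -0.0647  1.461   0.0216  1.3499 -0.0885]
joint_velocities [-0.0013 -0.0014  0.0009 -0.0024 -0.0007  0.0014 -0.0009]
tau [  0.001  -62.5433   0.0499 -39.1606   0.0163   0.0098  -0.    ]
position [0.1404 0.6086 0.2141]
ee_rot [ 0.1131  0.9936 -0.0007 -0.0001]
ft_force [-0.6617 -0.9856  0.5232]
torque [ 0.0661 -0.023  -0.0062]
grip_width 0.997993105982124
scene K [[495.1013   0.     254.9785]
 [  0.     495.1013 185.2449]
 [  0.       0.       1.    ]]
scene camera_from_world [[ 0.7985 -0.602  -0.0014 -0.3931]
 [-0.3584 -0.4736 -0.8045  0.3375]
 [ 0.4836  0.6429 -0.5939  1.2259]
 [ 0.      0.      0.      1.    ]]
top K [[442.2591   0.     241.4417]
 [  0.     442.2591 190.2695]
 [  0.       0.       1.    ]]
top camera_from_world [[-0.0257 -0.9995 -0.0179  0.1608]
 [-0.9904  0.0279 -0.1351  0.5792]
 [ 0.1355  0.0143 -0.9907  1.1638]
 [ 0.      0.      0.      1.    ]]
wrist K [[339.8673   0.     254.2536]
 [  0.     339.8673 188.4905]
 [  0.       0.       1.    ]]
wrist mount [[ 0.0003 -0.9649 -0.2625  0.0653]
 [ 1.      0.0004 -0.0003  0.0015]
 [ 0.0004 -0.2625  0.9649 -0.1592]
 [ 0.      0.      0.      1.    ]]
```

View pics/scene0.png

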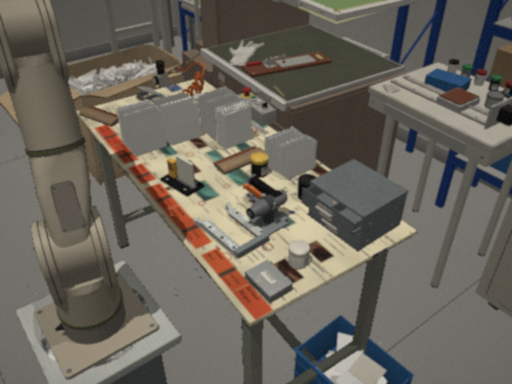

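View pics/top0.png

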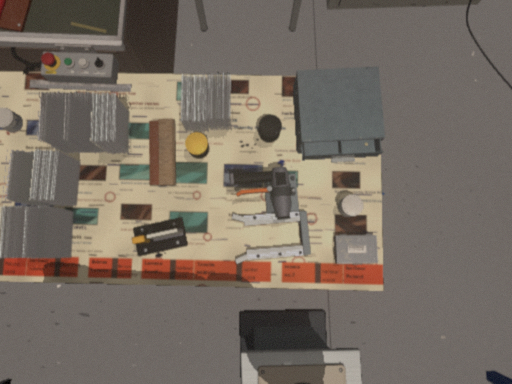

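View pics/wrist0.png

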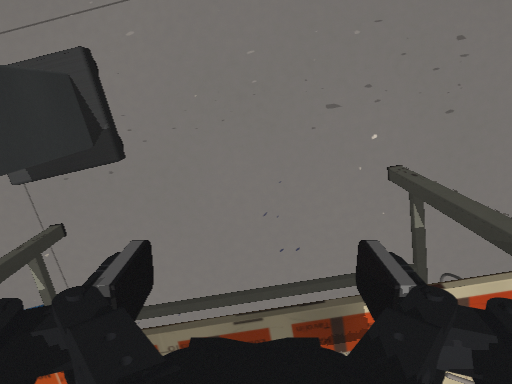

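```bash
cat > h.py <<'E'
from workcell import manip
import cv2, numpy as np
from scipy.spatial.transform import Rotation as R
np.set_printoptions(precision=4,suppress=True)
def cam(n,obs=None):
    i=manip.camera_info(n); K=np.array(i["K"])
    if n=="wrist":
        T=np.eye(4);T[:3,:3]=R.from_quat(obs["ee_rot"]).as_matrix();T[:3,3]=obs["position"]
        return K,np.linalg.inv(T@np.array(i["mount"]))
    return K,np.array(i["camera_from_world"])
def ray(n,uv,z,obs=None):
    K,T=cam(n,obs); C=-T[:3,:3].T@T[:3,3]
    d=T[:3,:3].T@np.linalg.inv(K)@np.array([uv[0],uv[1],1.]); return C+d*(z-C[2])/d[2]
def proj(n,p,obs=None):
    K,T=cam(n,obs); c=T[:3,:3]@np.asarray(p)+T[:3,3]; q=K@c; return q[:2]/q[2]
E
python3 - <<'E'
import cv2
a=cv2.imread('pics/top0.png')
c=a[130:280,120:320]; cv2.imwrite('pics/topc.png',cv2.resize(c,None,fx=4,fy=4,interpolation=cv2.INTER_CUBIC))
c=a[210:265,125:195]; cv2.imwrite('pics/topd.png',cv2.resize(c,None,fx=10,fy=10,interpolation=cv2.INTER_CUBIC))
a=cv2.imread('pics/scene0.png')
c=a[140:265,150:320]; cv2.imwrite('pics/scc.png',cv2.resize(c,None,fx=4.5,fy=4.5,interpolation=cv2.INTER_CUBIC))
E
```

```text
(no output)
```

View pics/topc.png

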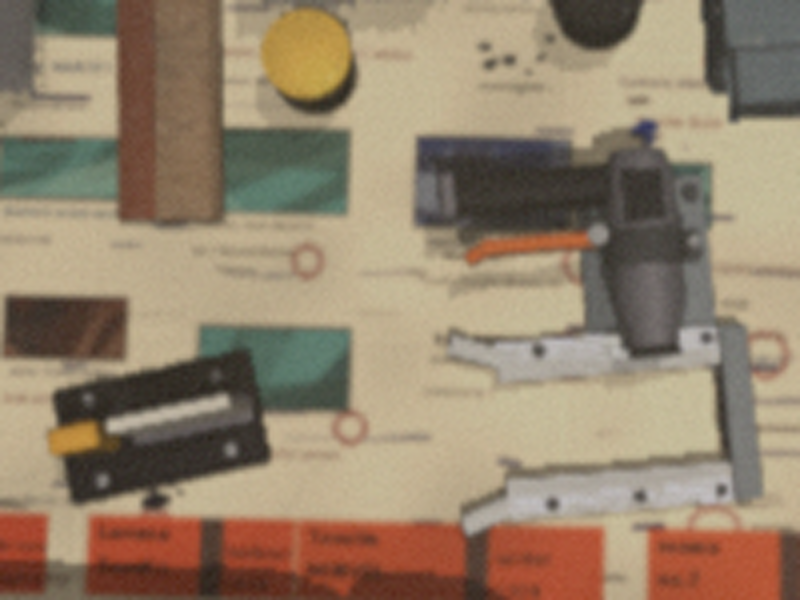

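View pics/topd.png

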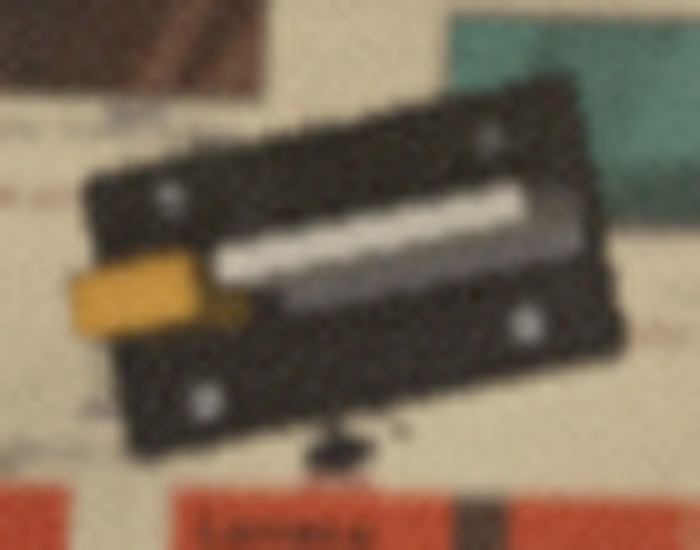

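View pics/scc.png

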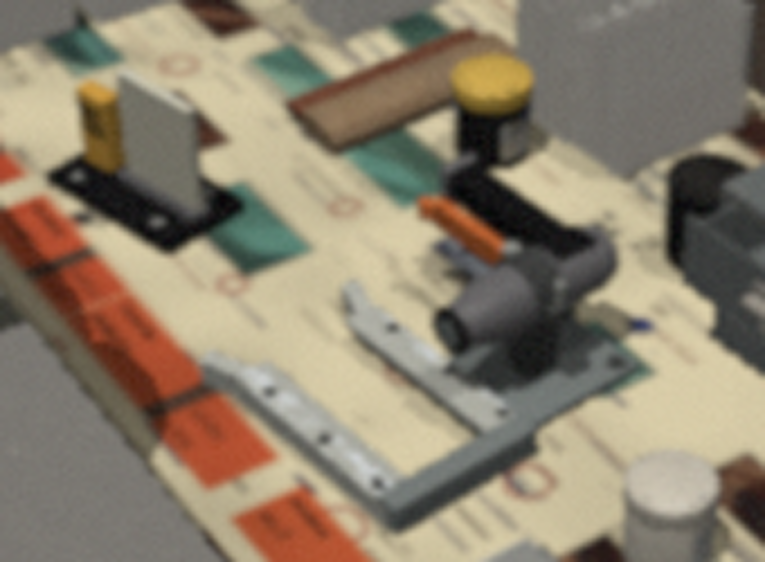

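```bash
python3 - <<'E'
from h import *
d=lambda p,s,o:(np.array(p)+.5)/s-.5+o
od=np.array([125,210]);oc=np.array([120,130])
b=[ray('top',d(p,10,od),.012) for p in [(85,180),(575,75),(625,350),(140,460)]]
b=np.array(b);print('base',b,b.mean(0)); dx=(b[1]+b[2]-b[0]-b[3])/2;dy=(b[0]+b[1]-b[2]-b[3])/2
print(np.linalg.norm(dx),np.linalg.norm(dy),np.degrees(np.arctan2(dx[1],dx[0])),np.degrees(np.arctan2(dy[1],dy[0])))
h=np.array([ray('top',d(p,10,od),.078) for p in [(75,285),(195,255),(208,318),(85,337)]]);print('handle',h,h.mean(0))
for n,z,P in [('up inner',.022,[(500,382),(718,364)]),('lo inner',.022,[(507,478),(732,462)]),('lo outer',.022,[(510,516),(732,497)]),('stop',.026,[(720,330),(737,497)]),('trig',.083,[(470,262),(590,245)]),('grip back',.086,[(450,160),(600,165)]),('butt',.086,[(418,160),(418,222)])]:
    q=np.array([ray('top',d(p,4,oc),z) for p in P]); e=q[1]-q[0]; print(n,q,np.degrees(np.arctan2(e[1],e[0])))
E
```

```text
base [[0.4916 0.4483 0.012 ]
 [0.517  0.3121 0.012 ]
 [0.441  0.2989 0.012 ]
 [0.4144 0.4326 0.012 ]] [0.466 0.373 0.012]
0.1374421874648192 0.07796382705113233 -79.10792450517917 10.69786222080371
handle [[0.4604 0.4335 0.078 ]
 [0.4674 0.402  0.078 ]
 [0.4509 0.3986 0.078 ]
 [0.4469 0.4307 0.078 ]] [0.4564 0.4162 0.078 ]
up inner [[ 0.4895  0.1392  0.022 ]
 [ 0.4977 -0.0102  0.022 ]] -86.82060846288454
lo inner [[ 0.4243  0.1361  0.022 ]
 [ 0.4311 -0.0167  0.022 ]] -87.446595982549
lo outer [[ 0.3987  0.1348  0.022 ]
 [ 0.4076 -0.0157  0.022 ]] -86.62191751549047
stop [[ 0.5207 -0.0121  0.026 ]
 [ 0.4075 -0.0186  0.026 ]] -176.69787113927535
trig [[0.5651 0.1562 0.083 ]
 [0.5741 0.0772 0.083 ]] -83.47764266287628
grip back [[0.6328 0.1676 0.086 ]
 [0.6266 0.0689 0.086 ]] -93.60218073938833
butt [[0.6334 0.1887 0.086 ]
 [0.5921 0.1896 0.086 ]] 178.82822699536825
```

```bash
cat >> h.py <<'E'
def delta(x,y,z,yaw_ty):
    "needed shift (norm, current tool axes) and turn norm (tool rotvec) to pose: TCP xyz, tool down, tool y at yaw deg"
    o=manip.get_obs(); M=R.from_quat(o["ee_rot"]).as_matrix()
    a=np.radians(yaw_ty); ty=np.array([np.cos(a),np.sin(a),0]); tz=np.array([0,0,-1.]); T=np.c_[np.cross(ty,tz),ty,tz]
    s=M.T@(np.array([x,y,z])-o["position"])/.08; r=R.from_matrix(M.T@T).as_rotvec()/(np.pi/4)
    print('t',round(o["clock"],2),'pos',np.array(o["position"]),'yaw_ty',round(np.degrees(np.arctan2(M[1,1],M[0,1])),2),'F',np.array(o["ft_force"]),'w',round(o["grip_width"],3)); print('shift',s,'turn',r,'rows>=',np.linalg.norm(s)/.62,np.linalg.norm(r)/.19)
E
python3 -c "
from h import *
delta(.4575,.417,.19,10.9)"
python3 -m crank '[[1,[-0.44,-0.145,0.02],[0,0,0]],[1,[-0.44,-0.145,0.02],[0,0,0]],[1,[-0.44,-0.145,0.02],[0,0,0]],[1,[-0.44,-0.145,0.02],[0,0,0]],[1,[-0.44,-0.145,0.02],[0,0,0]]]' 40
```

```text
t 0.15 pos [0.1404 0.6087 0.2143] yaw_ty 77.01 F [0.2047 0.4926 0.3573] w 1.0
shift [-4.4005 -1.4437  0.3056] turn [-0.0012  0.0008  1.4691] rows>= 7.4859798731487155 7.732083869435237
clock: 0.65
position: [0.3001, 0.5119, 0.2067]
ee_rot: [0.113, 0.994, -0.0, -0.0]
ft_force: [0.5, -0.1, -0.1]
grip_width: 1.002
```

```bash

python3 -m crank '[[1,[-0.44,-0.145,0.02],[0,0,0]],[1,[-0.44,-0.145,0.02],[0,0,0]],[1,[-0.44,-0.145,0.02],[0,0,0]],[1,[-0.44,-0.145,0.02],[0,0,0]],[1,[-0.44,-0.145,0.02],[0,0,0]]]'
python3 -m crank '[[1,[0,0,0],[0,0,0.18]],[1,[0,0,0],[0,0,0.18]],[1,[0,0,0],[0,0,0.18]],[1,[0,0,0],[0,0,0.18]],[1,[0,0,0],[0,0,0.18]]]'
python3 -m crank '[[1,[0,0,0],[0,0,0.18]],[1,[0,0,0],[0,0,0.18]],[1,[0,0,0],[0,0,0.18]],[1,[0,0,0],[0,0,0.03]],[1,[0,0,0],[0,0,0]]]'
python3 - <<'E'
from h import *
o=manip.get_obs(); cv2.imwrite('pics/w1.png',manip.camera('wrist')); print(o['joint_pos'])
delta(.4575,.417,.19,10.9)
print(proj('wrist',[.4564,.4162,.078],o),proj('wrist',[.457,.137,.022],o))
E
```

```text
clock: 1.15
position: [0.4585, 0.4158, 0.1986]
ee_rot: [0.113, 0.994, -0.0, -0.0]
ft_force: [-0.6, 0.1, -0.1]
grip_width: 1.001
clock: 1.65
position: [0.4573, 0.4167, 0.1986]
ee_rot: [0.453, 0.892, -0.0, -0.0]
ft_force: [-0.8, -0.0, 0.8]
grip_width: 1.003
clock: 2.15
position: [0.4573, 0.4168, 0.1987]
ee_rot: [0.636, 0.772, -0.0, 0.0]
ft_force: [-1.0, -0.2, 0.4]
grip_width: 1.0
[-1.0438  0.3292  0.2922  1.5173 -0.0965  1.3096 -0.549 ]
t 2.2 pos [0.4573 0.4168 0.1988] yaw_ty 11.06 F [-0.2962 -0.2503 -0.7279] w 1.001
shift [0.0018 0.0026 0.1095] turn [-0.0002  0.0002  0.0036] rows>= 0.17664927714865342 0.01905916874101148
[251.3509 178.7671] [208.8388 386.734 ]
```

View pics/w1.png

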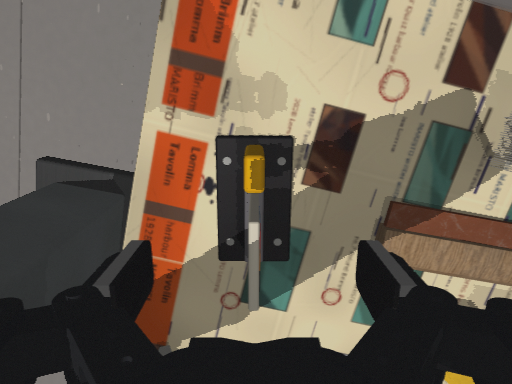

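```bash
python3 - <<'E'
from h import *
a=cv2.imread('pics/w1.png');cv2.imwrite('pics/w1c.png',cv2.resize(a[120:320,190:320],None,fx=3,fy=3,interpolation=cv2.INTER_CUBIC))
o=manip.get_obs()
b=np.array([ray('wrist',p,.012,o) for p in [(217,137),(294,137),(290,261),(218,261)]]);print(b,b.mean(0))
for i,j in((0,3),(1,2),(0,1)): e=b[j]-b[i];print(np.linalg.norm(e),np.degrees(np.arctan2(e[1],e[0])))
h=np.array([ray('wrist',p,.078,o) for p in [(244,155),(266,155),(266,193),(244,193)]]);print(h,h.mean(0))
E
```

```text
[[0.4165 0.4364 0.012 ]
 [0.4931 0.4514 0.012 ]
 [0.5194 0.3157 0.012 ]
 [0.4403 0.3002 0.012 ]] [0.4673 0.3759 0.012 ]
0.13830765324676558 -80.10594682152306
0.1382669331242272 -79.01389964267317
0.07802434262745998 11.083375845813428
[[0.4466 0.435  0.078 ]
 [0.4646 0.4385 0.078 ]
 [0.4712 0.4063 0.078 ]
 [0.4527 0.4027 0.078 ]] [0.4587 0.4206 0.078 ]
```

View pics/w1c.png

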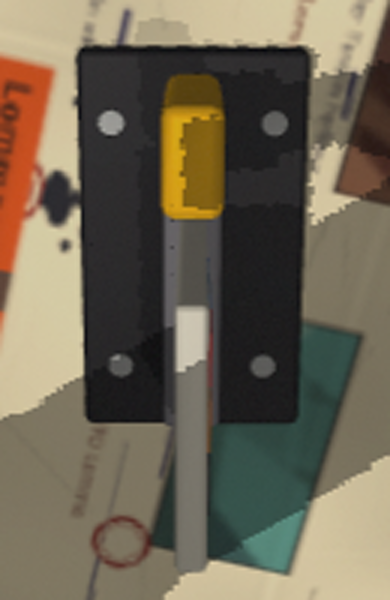

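```bash

python3 -m crank '[[1,[0.025,0.01,0.4],[0,0,0.005]],[1,[0,0,0.4],[0,0,0]],[1,[0,0,0.4],[0,0,0]],[1,[0,0,0.4],[0,0,0]],[1,[0,0,0.02],[0,0,0]]]'
python3 -m crank '[[-1,[0,0,0],[0,0,0]],[-1,[0,0,0],[0,0,0]],[-1,[0,0,0],[0,0,0]],[-1,[0,0,0],[0,0,0]],[-1,[0,0,0],[0,0,0]]]' 50
python3 -m crank '[[-1,[0,0,0],[0,0,0]],[-1,[0,0,0],[0,0,0]],[-1,[0,0,0],[0,0,0]],[-1,[0,0,0],[0,0,0]],[-1,[0,0,0],[0,0,0]]]' 50
python3 - <<'E'
from h import *
o=manip.get_obs(); cv2.imwrite('pics/w2.png',manip.camera('wrist')); cv2.imwrite('pics/t2.png',manip.camera('top'))
delta(.457+.0541*-.245,.137+.9985*.245,.069,3.1)
E
```

```text
clock: 2.7
position: [0.4557, 0.417, 0.0651]
ee_rot: [0.638, 0.77, -0.004, -0.0]
ft_force: [-0.5, -0.1, 0.2]
grip_width: 0.997
clock: 3.2
position: [0.4581, 0.4193, 0.0701]
ee_rot: [0.638, 0.77, 0.001, -0.0]
ft_force: [-0.5, -0.2, 0.1]
grip_width: 0.145
clock: 3.7
position: [0.4578, 0.4189, 0.0693]
ee_rot: [0.639, 0.77, -0.0, -0.0]
ft_force: [0.5, -0.5, -0.2]
grip_width: 0.001
t 3.8 pos [0.4578 0.4189 0.0693] yaw_ty 10.63 F [-0.2571  0.39   -0.2319] w -0.003
shift [-0.4257 -0.259   0.0035] turn [-0.0001 -0.      0.1673] rows>= 0.8037354326068193 0.8804379949712915
```

View pics/w2.png

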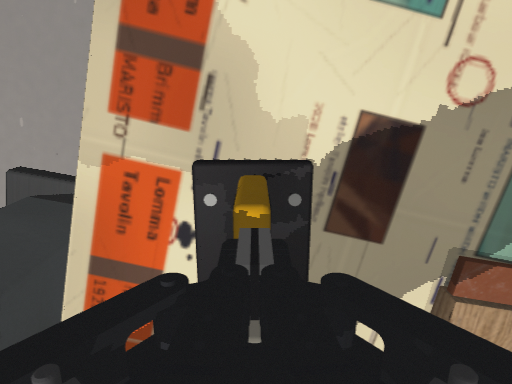

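View pics/t2.png

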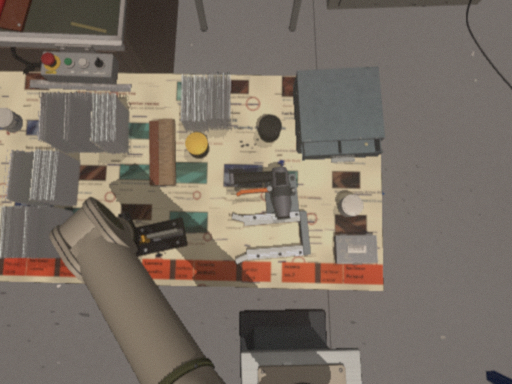

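```bash
python3 - <<'E'
from h import *
o=manip.get_obs(); M=R.from_quat(o["ee_rot"]).as_matrix();p=np.array(o['position'])
for z in (-.03,0,.003,.022): print(z,proj('wrist',p+M@[0,0,z],o), proj('wrist',p+M@[0.011,0,z],o),proj('wrist',p+M@[-0.011,0,z],o))
h=np.array([ray('wrist',q,.078,o) for q in [(236,208),(270,208)]]);print(h)
a=cv2.imread('pics/w2.png');cv2.imwrite('pics/w2c.png',cv2.resize(a[150:360,180:330],None,fx=4,fy=2.8,interpolation=cv2.INTER_CUBIC))
a=cv2.imread('pics/t2.png');cv2.imwrite('pics/t2c.png',cv2.resize(a[180:290,50:220],None,fx=4.5,fy=4.5,interpolation=cv2.INTER_CUBIC))
a=manip.camera('scene');cv2.imwrite('pics/s2c.png',cv2.resize(a[100:265,100:300],None,fx=3.5,fy=3.5,interpolation=cv2.INTER_CUBIC))
E
```

```text
-0.03 [250.593  262.4034] [250.5258 238.0765] [250.6574 285.7621]
0 [251.2207 234.2758] [251.1758 213.6466] [251.264  254.2204]
0.003 [251.2719 231.9771] [251.2287 211.6576] [251.3137 251.6332]
0.022 [251.561  219.0234] [251.5264 200.4705] [251.5946 237.0275]
[[0.4479 0.4342 0.078 ]
 [0.4634 0.4371 0.078 ]]
```

View pics/w2c.png

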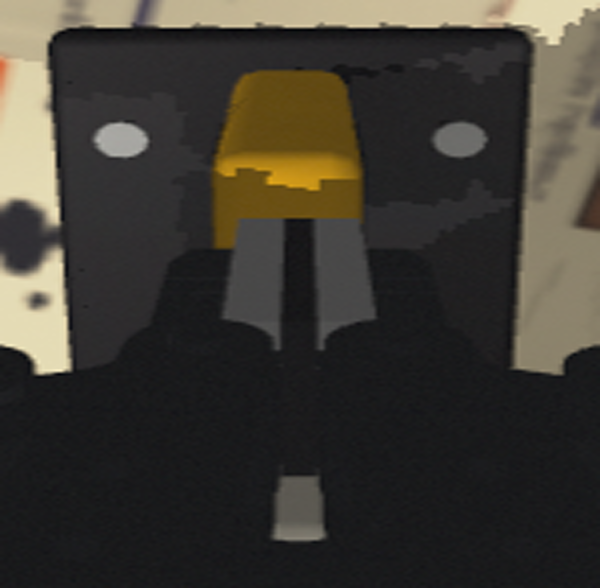

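View pics/s2c.png

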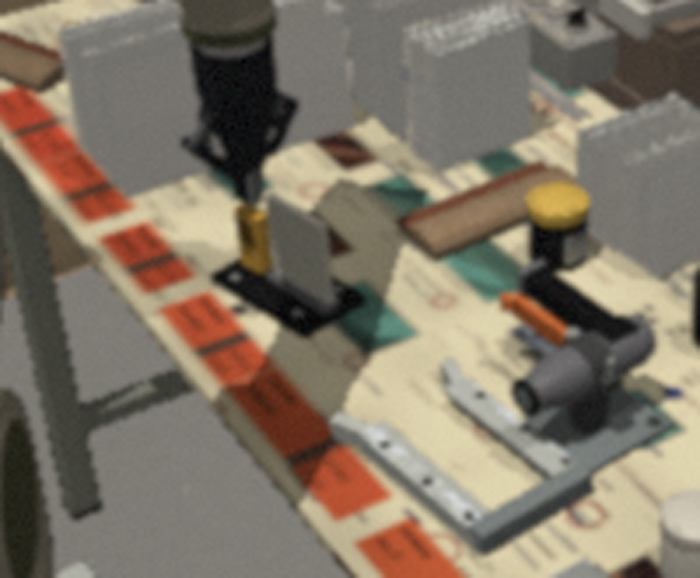

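```bash
python3 - <<'E'
from h import *
o=manip.get_obs(); p=np.array(o['position'])
f=lambda q:(q-[100,100])*3.5
for dz in (.06,.04,.02,0,-.022): print(dz,proj('scene',p+[0,0,dz]),f(proj('scene',p+[0,0,dz])))
print('handle top',f(proj('scene',[.4587,.4206,.078])),'rail',f(proj('scene',[.457,.137,.022])))
E
```

```text
0.06 [170.4793 146.2986] [246.6777 162.0453]
0.04 [171.0955 151.4016] [248.8343 179.9056]
0.02 [171.7029 156.4317] [250.9601 197.5108]
0 [172.3016 161.3904] [253.0558 214.8665]
-0.022 [172.9506 166.7645] [255.327  233.6757]
handle top [252.1137 206.278 ] rail [416.4441 402.1064]
```

```bash

python3 -m crank '[[1,[0,0,0],[0,0,0]],[1,[0,0,0],[0,0,0]],[1,[0,0,0],[0,0,0]],[1,[0,0,0],[0,0,0]],[1,[0,0,0],[0,0,0]]]' 50
python3 -m crank '[[1,[0.01,0,0.1],[0,0,0]],[1,[0.01,0,0.1],[0,0,0]],[1,[0,0,0.1],[0,0,0]],[1,[0,0,0.1],[0,0,0]],[1,[0,0,0],[0,0,0]]]' 50
python3 - <<'E'
from h import *
cv2.imwrite('pics/w3.png',manip.camera('wrist')); print(manip.get_obs()['grip_width'])
a=manip.camera('scene');cv2.imwrite('pics/s3c.png',cv2.resize(a[100:265,100:300],None,fx=3.5,fy=3.5,interpolation=cv2.INTER_CUBIC))
E
```

```text
clock: 4.35
position: [0.4578, 0.419, 0.0693]
ee_rot: [0.639, 0.77, 0.0, -0.0]
ft_force: [0.3, -0.7, -0.3]
grip_width: 0.851
clock: 4.85
position: [0.4568, 0.4198, 0.0356]
ee_rot: [0.639, 0.77, -0.001, -0.0]
ft_force: [0.5, -0.3, -0.1]
grip_width: 0.997
1.0023766619559626
```

View pics/w3.png

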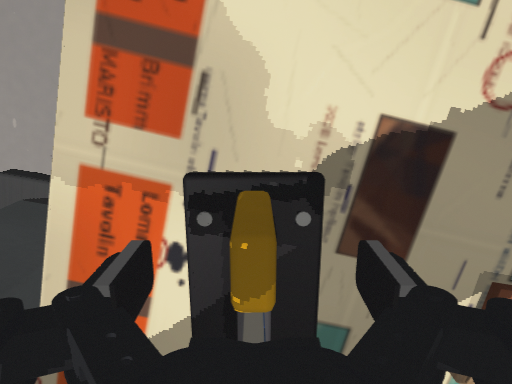

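View pics/s3c.png

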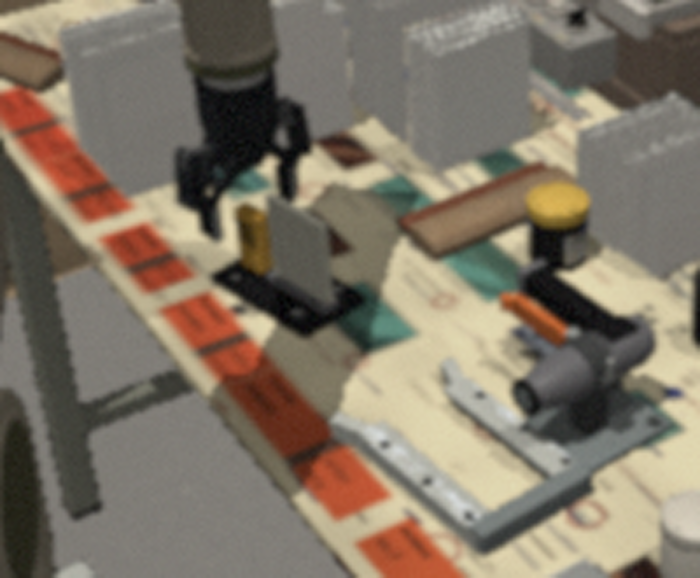

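```bash

python3 -m crank '[[1,[0,0,0.05],[0,0,0]],[1,[0,0,0.05],[0,0,0]],[1,[0,0,0.05],[0,0,0]],[1,[0,0,0],[0,0,0]],[-1,[0,0,0],[0,0,0]]]' 50
python3 -m crank '[[-1,[0,0,0],[0,0,0]],[-1,[0,0,0],[0,0,0]],[-1,[0,0,0],[0,0,0]],[-1,[0,0,0],[0,0,0]],[-1,[0,0,0],[0,0,0]]]' 50
python3 -m crank '[[-1,[0,0,0],[0,0,0]],[-1,[0,0,0],[0,0,0]],[-1,[0,0,0],[0,0,0]],[-1,[0,0,0],[0,0,0]],[-1,[0,0,0],[0,0,0]]]' 50
python3 - <<'E'
from h import *
cv2.imwrite('pics/w4.png',manip.camera('wrist')); 
delta(.457+.0541*-.245,.137+.9985*.245,.024,3.1)
a=manip.camera('scene');cv2.imwrite('pics/s4c.png',cv2.resize(a[100:265,100:300],None,fx=3.5,fy=3.5,interpolation=cv2.INTER_CUBIC))
E
```

```text
clock: 5.45
position: [0.4575, 0.4205, 0.0252]
ee_rot: [0.639, 0.77, -0.0, -0.0]
ft_force: [-0.5, -0.2, -0.3]
grip_width: 0.854
clock: 5.95
position: [0.4576, 0.4207, 0.0255]
ee_rot: [0.639, 0.77, 0.0, -0.0]
ft_force: [-0.8, -0.1, 1.5]
grip_width: 0.205
clock: 6.45
position: [0.4577, 0.4207, 0.0256]
ee_rot: [0.639, 0.77, 0.0, -0.0]
ft_force: [-0.5, 0.7, 4.1]
grip_width: 0.204
t 6.5 pos [0.4576 0.4207 0.0255] yaw_ty 10.64 F [-0.2324  0.6202  3.4853] w 0.204
shift [-0.448  -0.2607  0.0189] turn [ 0.0004 -0.0005  0.1675] rows>= 0.8366037387214447 0.8813889292816773
```

View pics/w4.png

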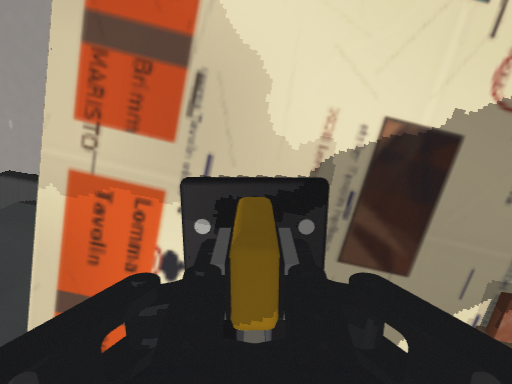

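View pics/s4c.png

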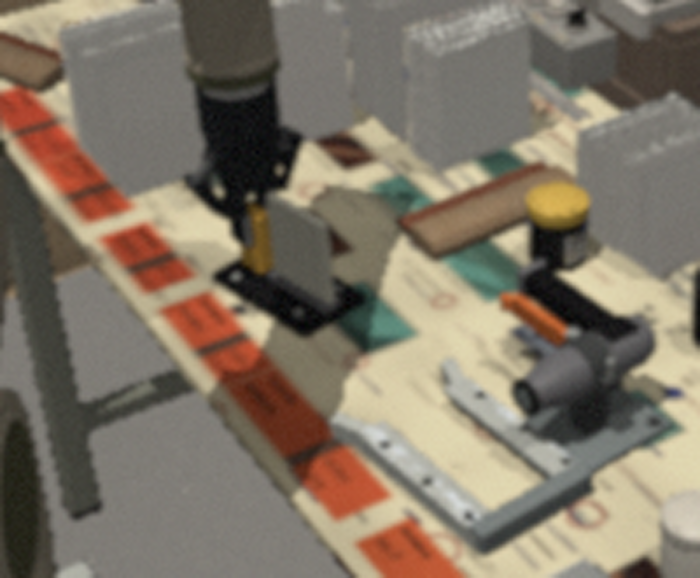

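```bash

python3 -m crank '[[-1,[-0.15,-0.087,0],[0,0,0]],[-1,[-0.15,-0.087,0],[0,0,0]],[-1,[-0.148,-0.087,0],[0,0,0.05]],[-1,[0,0,0],[0,0,0.06]],[-1,[0,0,0],[0,0,0.057]]]' 60
python3 -m crank '[[-1,[-0.2,0,0],[0,0,0]],[-1,[-0.2,0,0],[0,0,0]],[-1,[-0.2,0,0],[0,0,0]],[-1,[0,0,0],[0,0,0]],[-1,[0,0,0],[0,0,0]]]' 60
python3 - <<'E'
from h import *
delta(.457+.0541*-.190,.137+.9985*.190,.0255,3.1)
a=manip.camera('top');cv2.imwrite('pics/t5.png',cv2.resize(a[180:290,120:320],None,fx=4,fy=4,interpolation=cv2.INTER_CUBIC))
E
```

```text
clock: 7.05
position: [0.4441, 0.3806, 0.0255]
ee_rot: [0.689, 0.725, 0.0, 0.0]
ft_force: [1.9, -1.3, 4.3]
grip_width: 0.205
clock: 7.55
position: [0.4471, 0.3298, 0.0256]
ee_rot: [0.689, 0.725, -0.001, 0.001]
ft_force: [-2.2, -6.9, 11.9]
grip_width: 0.203
t 7.55 pos [0.4471 0.3298 0.0256] yaw_ty 2.95 F [-2.1983 -6.9039 11.8683] w 0.203
shift [-0.0387 -0.0062  0.0009] turn [-0.0007  0.0034 -0.0034] rows>= 0.0631995662205457 0.02553521337026136
```

View pics/t5.png

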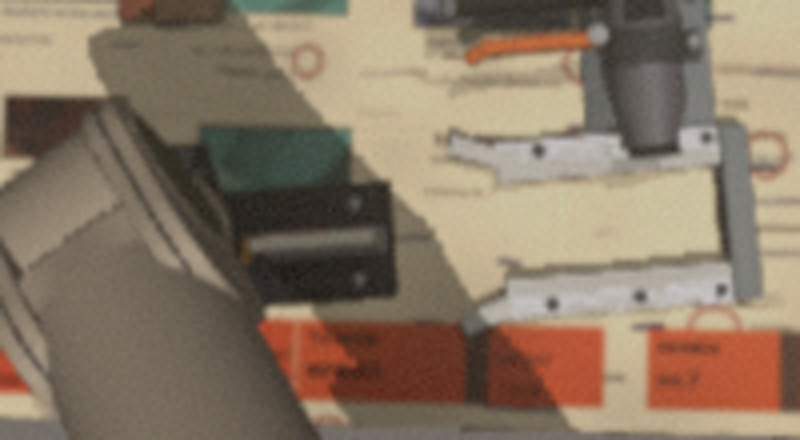

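```bash
python3 - <<'E'
from h import *
d=lambda p:(np.array(p)+.5)/4-.5+np.array([120,180])
q=np.array([ray('top',d(p),.012) for p in[(387,182),(395,297)]]);m=q.mean(0)
e=q[1]-q[0];print(q,m,np.degrees(np.arctan2(e[1],e[0]))+180)
v=m[:2]-[.457,.137];a=np.radians(-86.9);c=np.array([np.cos(a),np.sin(a)]);print('station x,y',v@c,v@[-c[1],c[0]])
E
python3 -m crank '[[-1,[-0.3,0,-0.008],[0,0,0]],[-1,[-0.3,0,0],[0,0,0]],[-1,[-0.1,0,0],[0,0,0]],[-1,[0,0,0],[0,0,0]],[-1,[0,0,0],[0,0,0]]]' 60
python3 - <<'E'
from h import *
delta(.457+.0541*-.134,.137+.9985*.134,.0255,3.1)
a=manip.camera('top');cv2.imwrite('pics/t6.png',cv2.resize(a[180:290,120:320],None,fx=4,fy=4,interpolation=cv2.INTER_CUBIC))
a=manip.camera('wrist');cv2.imwrite('pics/w6.png',a)
E
```

```text
[[0.4921 0.2173 0.012 ]
 [0.4134 0.2132 0.012 ]] [0.4527 0.2152 0.012 ] 2.951351618347104
station x,y -0.07833988945596423 -1.672999316916588e-05
clock: 8.1
position: [0.4488, 0.2776, 0.0255]
ee_rot: [0.688, 0.726, -0.0, -0.0]
ft_force: [-0.4, -1.2, -2.8]
grip_width: 0.204
t 8.1 pos [0.4488 0.2776 0.0255] yaw_ty 3.11 F [-0.367  -1.2066 -2.767 ] w 0.204
shift [-0.0856  0.0067  0.0005] turn [-0.0011  0.0006  0.0002] rows>= 0.1385152408529457 0.006650852609431478
```

View pics/t6.png

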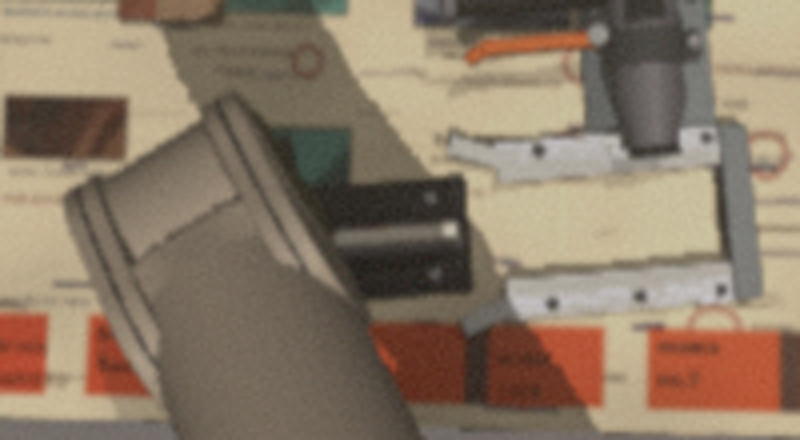

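View pics/w6.png

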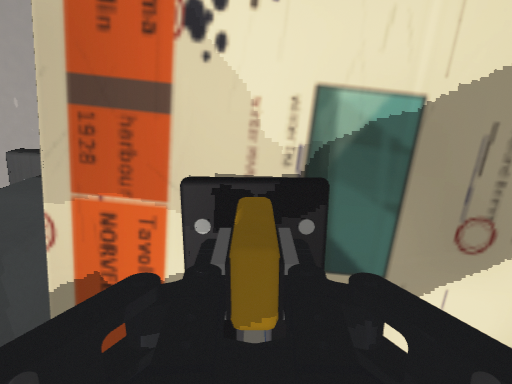

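```bash

python3 -m crank '[[-1,[-0.12,0.003,0],[0,0,0]],[-1,[-0.12,0.003,0],[0,0,0]],[-1,[-0.12,0,0],[0,0,0]],[-1,[-0.12,0,0],[0,0,0]],[-1,[0,0,0],[0,0,0]]]' 60
python3 -m crank '[[-1,[-0.12,0,0],[0,0,0]],[-1,[-0.12,0,0],[0,0,0]],[-1,[-0.12,0,0],[0,0,0]],[-1,[-0.12,0,0],[0,0,0]],[-1,[0,0,0],[0,0,0]]]' 60
python3 - <<'E'
from h import *
delta(.457+.0541*.035,.137-.9985*.035,.0255,3.1)
a=manip.camera('top');cv2.imwrite('pics/t7.png',cv2.resize(a[180:290,120:320],None,fx=4,fy=4,interpolation=cv2.INTER_CUBIC))
E
```

```text
clock: 8.7
position: [0.452, 0.2372, 0.0258]
ee_rot: [0.689, 0.725, -0.0, 0.0]
ft_force: [0.2, 0.4, -4.3]
grip_width: 0.201
clock: 9.2
position: [0.4541, 0.1991, 0.026]
ee_rot: [0.688, 0.725, -0.0, 0.0]
ft_force: [-0.4, -0.6, -2.6]
grip_width: 0.203
t 9.2 pos [0.4541 0.1991 0.026 ] yaw_ty 2.99 F [-0.3912 -0.6037 -2.5613] w 0.203
shift [-1.2146 -0.004   0.0061] turn [-0.0001  0.0005 -0.0025] rows>= 1.9590192988359798 0.01326314600914064
```

View pics/t7.png

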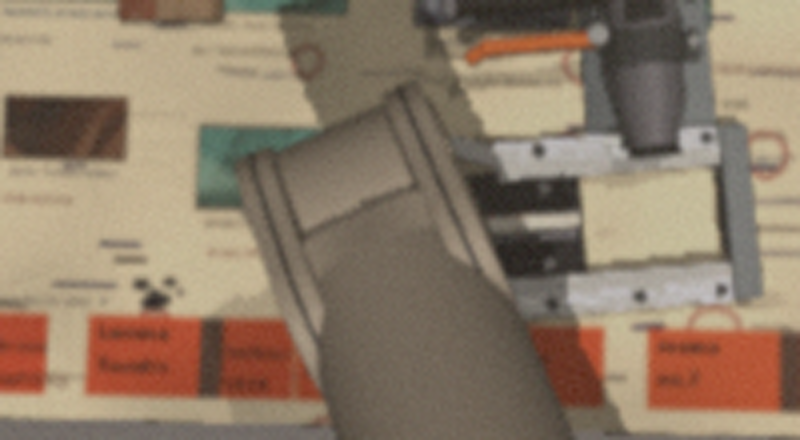

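```bash

python3 -m crank '[[-1,[-0.12,0,0.003],[0,0,0]],[-1,[-0.12,0,0],[0,0,0]],[-1,[-0.12,0,0],[0,0,0]],[-1,[-0.12,0,0],[0,0,0]],[-1,[0,0,0],[0,0,0]]]' 60
python3 -m crank '[[-1,[-0.12,0,0],[0,0,0]],[-1,[-0.12,0,0],[0,0,0]],[-1,[-0.12,0,0],[0,0,0]],[-1,[-0.12,0,0],[0,0,0]],[-1,[-0.04,0,0],[0,0,0]]]' 60
python3 -m crank '[[-1,[-0.03,0,0],[0,0,0]],[-1,[-0.03,0,0],[0,0,0]],[-1,[-0.02,0,0],[0,0,0]],[-1,[-0.02,0,0],[0,0,0]],[-1,[0,0,0],[0,0,0]]]' 60
python3 - <<'E'
from h import *
delta(.457+.0541*.035,.137-.9985*.035,.0255,3.1)
a=manip.camera('top');cv2.imwrite('pics/t8.png',cv2.resize(a[180:290,120:320],None,fx=4,fy=4,interpolation=cv2.INTER_CUBIC))
a=manip.camera('wrist');cv2.imwrite('pics/w8.png',a)
E
```

```text
clock: 9.75
position: [0.4562, 0.1607, 0.0257]
ee_rot: [0.688, 0.725, -0.0, 0.0]
ft_force: [0.7, 0.3, -3.4]
grip_width: 0.202
clock: 10.25
position: [0.4583, 0.1196, 0.0257]
ee_rot: [0.688, 0.726, -0.0, 0.0]
ft_force: [-0.1, -0.1, -3.8]
grip_width: 0.205
clock: 10.75
position: [0.4587, 0.113, 0.0257]
ee_rot: [0.688, 0.726, 0.0, -0.0]
ft_force: [-0.7, 0.5, -3.7]
grip_width: 0.207
t 10.75 pos [0.4587 0.113  0.0257] yaw_ty 3.12 F [-0.6504  0.5002 -3.6663] w 0.207
shift [-0.1373 -0.0054  0.0025] turn [ 0.     -0.0001  0.0004] rows>= 0.22167727959025552 0.0021362726553347477
```

View pics/t8.png

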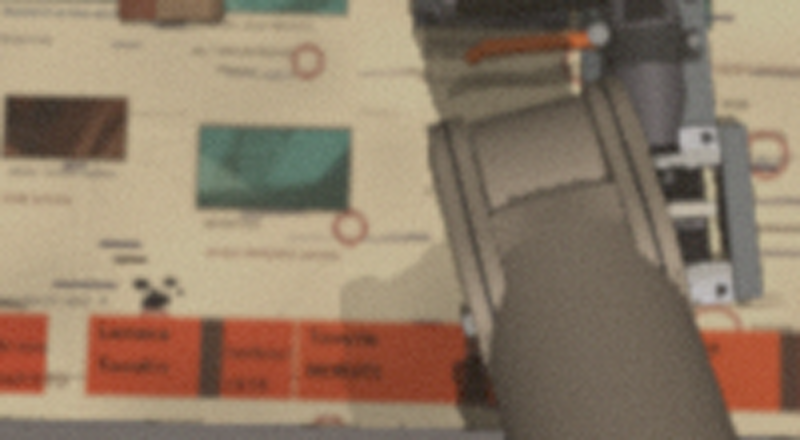

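View pics/w8.png

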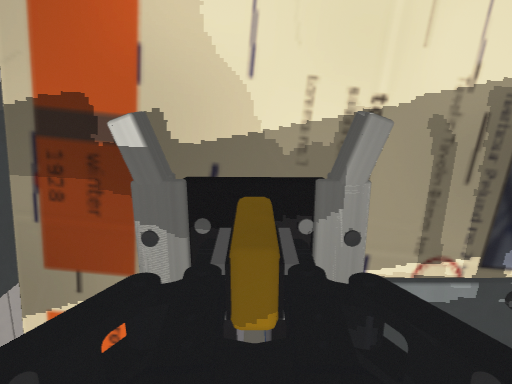

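```bash

python3 -m crank '[[-1,[-0.025,0,0.004],[0,0,0]],[-1,[-0.025,0,0],[0,0,0]],[-1,[-0.02,0,0],[0,0,0]],[-1,[-0.02,0,0],[0,0,0]],[-1,[0,0,0],[0,0,0]]]' 60
python3 -m crank '[[-1,[-0.012,0,0],[0,0,0]],[-1,[-0.012,0,0],[0,0,0]],[-1,[-0.012,0,0],[0,0,0]],[-1,[0,0,0],[0,0,0]],[-1,[0,0,0],[0,0,0]]]' 60
```

```text
clock: 11.35
position: [0.4592, 0.1056, 0.0255]
ee_rot: [0.688, 0.726, 0.0, 0.0]
ft_force: [-0.4, -0.1, -0.9]
grip_width: 0.204
clock: 11.85
position: [0.4593, 0.1054, 0.0258]
ee_rot: [0.687, 0.727, 0.001, -0.001]
ft_force: [-2.6, 9.6, 2.8]
grip_width: 0.205
```

```bash

python3 - <<'E'
from h import *
a=manip.camera('top');cv2.imwrite('pics/t9.png',cv2.resize(a[190:270,260:320],None,fx=7,fy=7,interpolation=cv2.INTER_CUBIC))
a=manip.camera('scene');cv2.imwrite('pics/s9.png',cv2.resize(a[150:265,180:320],None,fx=5,fy=5,interpolation=cv2.INTER_CUBIC))
E
```

```text
(no output)
```

View pics/t9.png

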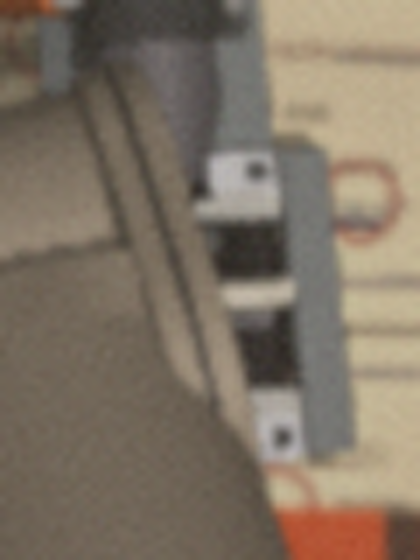

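View pics/s9.png

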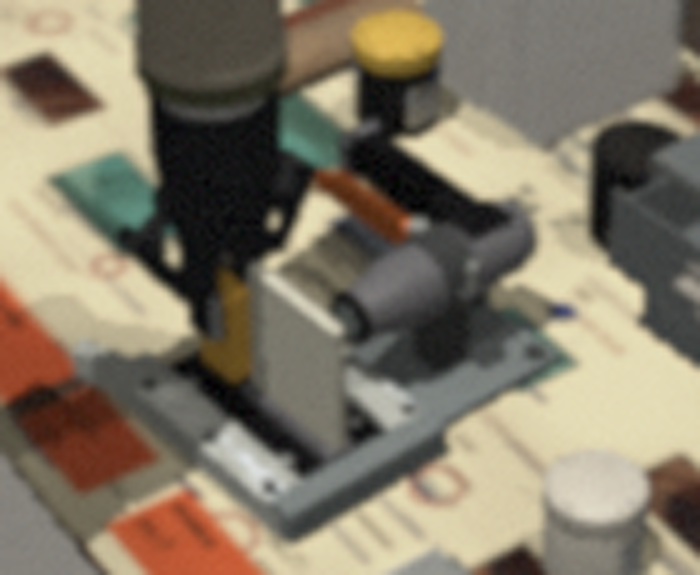

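```bash

python3 -m crank '[[1,[0,0,0],[0,0,0]],[1,[0,0,0],[0,0,0]],[1,[0,0,0],[0,0,0]],[1,[0,0,0],[0,0,0]],[1,[0,0,0],[0,0,0]]]' 60
python3 -m crank '[[1,[0,0,0],[0,0,0]],[1,[0,0,0],[0,0,0]],[1,[0,0,-0.2],[0,0,0]],[1,[0,0,-0.3],[0,0,0]],[1,[0,0,-0.3],[0,0,0]]]' 60
python3 -m crank '[[1,[0,0,-0.4],[0,0,0]],[1,[0,0,-0.4],[0,0,0]],[1,[0,0,0],[0,0,0]],[1,[0,0,0],[0,0,0]],[1,[0,0,0],[0,0,0]]]' 60
python3 - <<'E'
from h import *
delta(.599,.1247,.15,3.1)
o=manip.get_obs()
a=manip.camera('wrist');cv2.imwrite('pics/w10.png',a)
a=manip.camera('top');cv2.imwrite('pics/t10.png',cv2.resize(a[130:280,220:330],None,fx=5,fy=4,interpolation=cv2.INTER_CUBIC))
E
```

```text
clock: 12.45
position: [0.4593, 0.1028, 0.0254]
ee_rot: [0.688, 0.726, -0.0, 0.0]
ft_force: [0.6, -0.3, -0.0]
grip_width: 0.999
clock: 12.95
position: [0.459, 0.1028, 0.09]
ee_rot: [0.688, 0.726, -0.0, -0.0]
ft_force: [0.6, 0.8, 0.2]
grip_width: 1.002
clock: 13.45
position: [0.4586, 0.1028, 0.1524]
ee_rot: [0.688, 0.726, -0.001, -0.0]
ft_force: [-1.8, -0.3, -0.3]
grip_width: 0.999
t 13.45 pos [0.4586 0.1028 0.1524] yaw_ty 3.12 F [-1.7667 -0.2607 -0.3393] w 0.999
shift [0.1775 1.7667 0.0274] turn [-0.0018  0.0006  0.0004] rows>= 2.864225480834388 0.009955260399613199
```

View pics/w10.png

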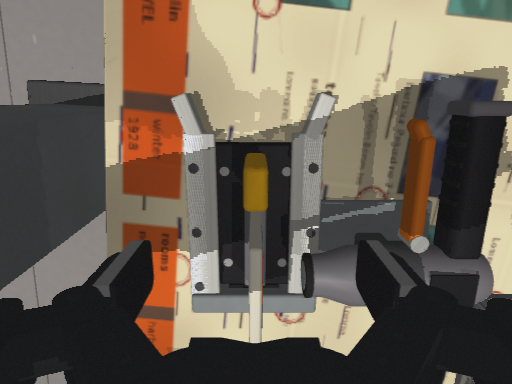

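```bash

python3 - <<'E'
from h import *
a=cv2.imread('pics/w10.png');cv2.imwrite('pics/w10c.png',cv2.resize(a[90:310,170:520],None,fx=2.2,fy=2.2,interpolation=cv2.INTER_CUBIC))
E
```

```text
(no output)
```

View pics/w10c.png

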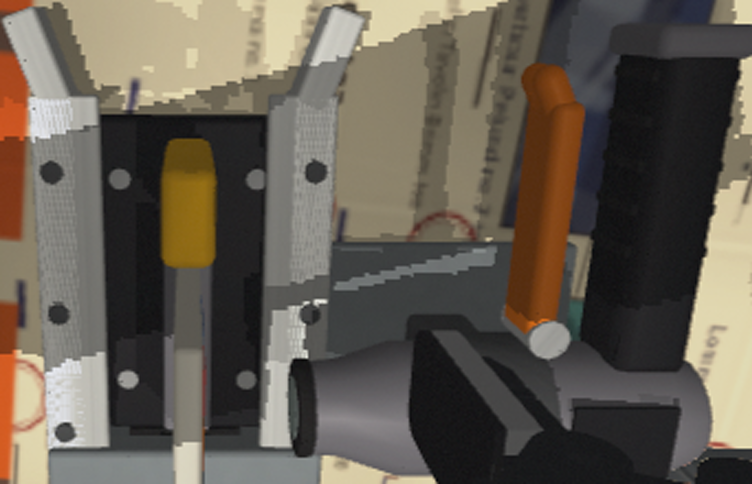

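View pics/t10.png

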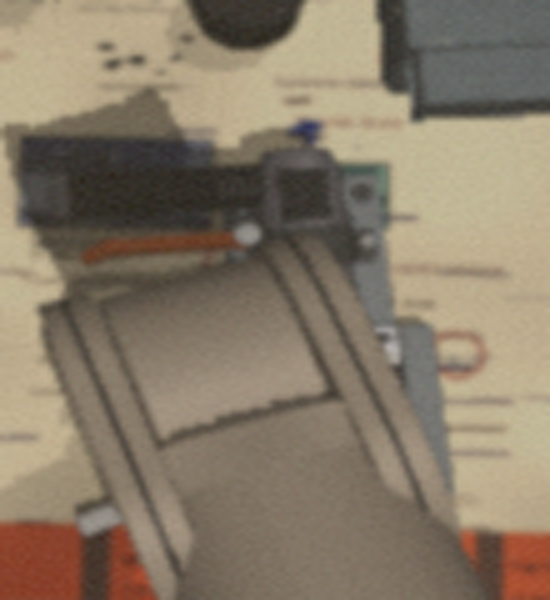

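```bash

python3 - <<'E'
from h import *
o={'position':[.4586,.1028,.1524],'ee_rot':manip.get_obs()['ee_rot']}
d=lambda p:(np.array(p)+.5)/2.2-.5+np.array([170,90])
def s(p):
    v=p[:2]-[.457,.139];a=np.radians(-86.9);c=np.array([np.cos(a),np.sin(a)]);return np.array([v@c,v@[-c[1],c[0]]])*1000
for n,p,z in [('tail mid',(184,115),.012),('lead mid',(186,427),.012),('block face',(185,449),.026),('mouth L lip',(98,97),.022),('mouth R lip',(272,97),.022),('end L lip',(108,447),.022),('end R lip',(262,447),.022),('hinge top',(548,340),.086),('trig outer a',(531,110),.083),('trig outer b',(512,290),.083),('trig tip',(545,66),.083),('grip back top',(740,60),.086),('grip back bot',(690,330),.086),('grip front',(615,100),.086),('grip front',(585,330),.086),('butt end',(620,25),.0875)]:
    w=ray('wrist',d(p),z,o);print(n,w,s(w))
E
```

```text
tail mid [0.4574 0.131  0.012 ] [ 8.0263 -0.021 ]
lead mid [ 0.4659 -0.009   0.012 ] [148.278    0.8643]
block face [ 0.4656 -0.0113  0.026 ] [150.5679   0.4581]
mouth L lip [0.424  0.1374 0.022 ] [ -0.181  -33.0592]
mouth R lip [0.4908 0.1411 0.022 ] [-0.2336 33.8611]
end L lip [ 0.432  -0.0148  0.022 ] [152.1827 -33.3098]
end R lip [ 0.4994 -0.011   0.022 ] [152.0642  34.1878]
hinge top [0.5801 0.0738 0.086 ] [ 71.749  119.3739]
trig outer a [0.5627 0.1477 0.083 ] [ -2.9224 106.0265]
trig outer b [0.5668 0.0894 0.083 ] [ 55.4875 106.9837]
trig tip [0.5646 0.1609 0.083 ] [-16.095  108.6156]
grip back top [0.6203 0.1659 0.086 ] [-18.0773 164.5339]
grip back bot [0.6256 0.0799 0.086 ] [ 68.1479 165.1353]
grip front [0.5859 0.1523 0.086 ] [ -6.3047 129.4321]
grip front [0.5915 0.078  0.086 ] [ 68.1958 130.9661]
butt end [0.582  0.1739 0.0875] [-28.09   126.7495]
```

```bash

python3 -m crank '[[1,[0.045,0.44,0],[0,0,0]],[1,[0.045,0.44,0],[0,0,0]],[1,[0.045,0.44,0],[0,0,0]],[1,[0.045,0.435,0],[0,0,0]],[1,[0,0,0],[0,0,0]]]' 40
python3 -m crank '[[1,[0,0,0],[0,0,0]],[1,[0,0,0],[0,0,0]],[1,[0,0,0],[0,0,0]],[1,[0,0,0],[0,0,0]],[1,[0,0,0],[0,0,0]]]' 40
python3 - <<'E'
from h import *
delta(.598,.1247,.033,3.1)
a=manip.camera('wrist');cv2.imwrite('pics/w11.png',a)
E
```

```text
clock: 14.05
position: [0.6008, 0.1253, 0.151]
ee_rot: [0.688, 0.726, -0.001, 0.0]
ft_force: [-0.2, -0.3, 0.5]
grip_width: 0.996
clock: 14.55
position: [0.5984, 0.1251, 0.1538]
ee_rot: [0.688, 0.726, 0.0, -0.0]
ft_force: [0.1, -1.1, 0.1]
grip_width: 1.0
t 14.55 pos [0.5984 0.1251 0.1538] yaw_ty 3.12 F [ 0.1459 -1.0639  0.1318] w 1.0
shift [-0.0059 -0.0062  1.5097] turn [ 0.0005 -0.0008  0.0005] rows>= 2.4349626882474 0.005817283372260353
```

View pics/w11.png

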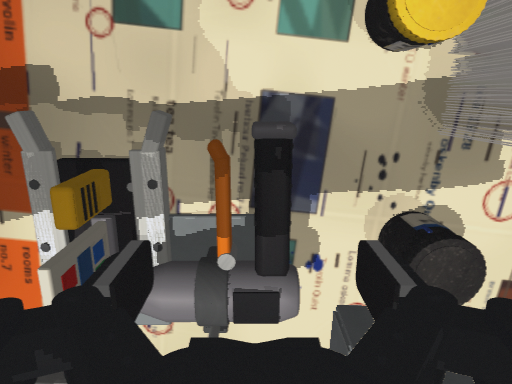

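```bash

python3 - <<'E'
from h import *
for n,p,z in [('A',(268,127),.072),('B',(197,144),.07)]:
    w=ray('top',p,z); v=w[:2]-[.457,.139];a=np.radians(-86.9);c=np.array([np.cos(a),np.sin(a)]);print(n,w,v@c,v@[-c[1],c[0]])
E
```

```text
A [0.7496 0.0685 0.072 ] 0.08624410653843664 0.28831439069710585
B [0.7088 0.2614 0.07  ] -0.10862201348004097 0.2580616311949521
```

```bash

python3 -m crank '[[1,[0,0,0.3],[0,0,0]],[1,[0,0,0.3],[0,0,0]],[1,[0,0,0.3],[0,0,0]],[1,[0,0,0.2],[0,0,0]],[1,[0,0,0],[0,0,0]]]' 40
python3 -m crank '[[1,[0,0,0.1],[0,0,0]],[1,[0,0,0.1],[0,0,0]],[1,[0,0,0.1],[0,0,0]],[1,[0,0,0.1],[0,0,0]],[1,[0,0,0],[0,0,0]]]' 40
python3 - <<'E'
from h import *
delta(.598,.1247,.033,3.1)
a=manip.camera('wrist');cv2.imwrite('pics/w12.png',a)
a=manip.camera('scene');cv2.imwrite('pics/s12.png',cv2.resize(a[120:265,180:330],None,fx=5,fy=4,interpolation=cv2.INTER_CUBIC))
E
```

```text
clock: 15.1
position: [0.5972, 0.1248, 0.0633]
ee_rot: [0.688, 0.726, -0.002, -0.001]
ft_force: [-0.7, 0.4, 0.4]
grip_width: 0.998
clock: 15.6
position: [0.5979, 0.1249, 0.0321]
ee_rot: [0.688, 0.726, -0.001, -0.0]
ft_force: [0.6, 0.6, 0.1]
grip_width: 1.0
t 15.6 pos [0.5979 0.1249 0.0321] yaw_ty 3.12 F [0.5818 0.5691 0.1382] w 1.0
shift [-0.0027  0.0008 -0.0109] turn [-0.0022  0.0005  0.0004] rows>= 0.018115702672566354 0.01208602015017924
```

View pics/w12.png

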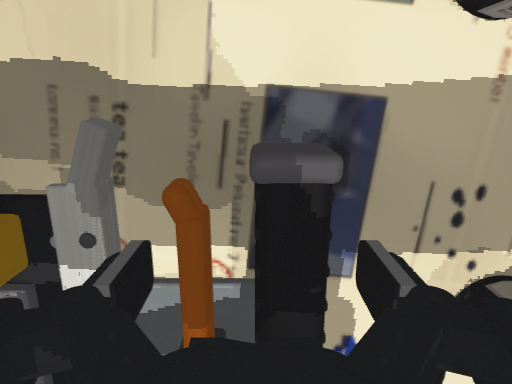

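View pics/s12.png

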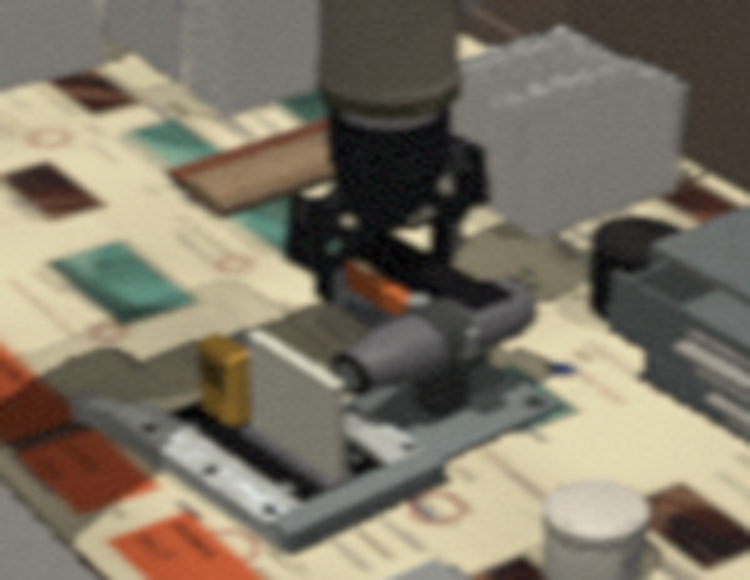

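```bash

python3 -m crank '[[-1,[0,0,0],[0,0,0]],[-1,[0,0,0],[0,0,0]],[-1,[0,0,0],[0,0,0]],[-1,[0,0,0],[0,0,0]],[-1,[0,0,0],[0,0,0]]]' 30
python3 -m crank '[[-1,[0,0,0],[0,0,0]],[-1,[0,0,0],[0,0,0]],[-1,[0,0,0],[0,0,0]],[-1,[0,0,0],[0,0,0]],[-1,[0,0,0],[0,0,0]]]' 30
python3 - <<'E'
from h import *
delta(.598,.1247,.033,3.1)
a=manip.camera('wrist');cv2.imwrite('pics/w13.png',a)
E
```

```text
clock: 16.2
position: [0.6032, 0.1255, 0.0352]
ee_rot: [0.688, 0.726, 0.004, 0.003]
ft_force: [18.9, 1.6, -5.6]
grip_width: 0.504
clock: 16.7
position: [0.6032, 0.1255, 0.0352]
ee_rot: [0.688, 0.726, 0.004, 0.003]
ft_force: [19.2, 2.3, -5.3]
grip_width: 0.503
t 16.7 pos [0.6032 0.1255 0.0352] yaw_ty 3.08 F [19.2343  2.2675 -5.2657] w 0.503
shift [-0.0062 -0.0659  0.0269] turn [ 0.0122 -0.0011 -0.0005] rows>= 0.11520246977173128 0.0645531755290725
```

View pics/w13.png

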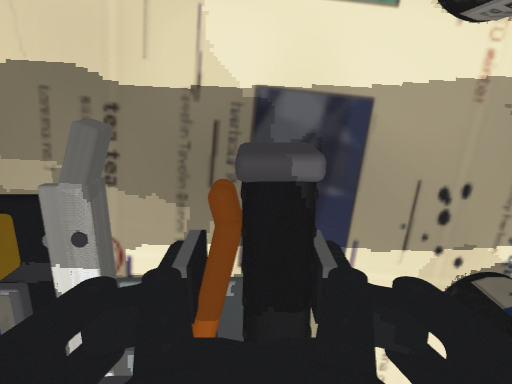

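```bash

python3 -m crank '[[-1,[0,0.04,0],[0,0,0]],[-1,[0,0.03,0],[0,0,0]],[-1,[0,0,0],[0,0,0]],[-1,[0,0,0],[0,0,0]],[-1,[0,0,0],[0,0,0]]]' 50
python3 -m crank '[[-1,[0,0,0],[0,0,0]],[-1,[0,0,0],[0,0,0]],[-1,[0,0,0],[0,0,0]],[-1,[0,0,0],[0,0,0]],[-1,[0,0,0],[0,0,0]]]' 50
python3 -m crank '[[-1,[0,0,0],[0,0,0]],[-1,[0,0,0],[0,0,0]],[-1,[0,0,0],[0,0,0]],[-1,[0,0,0],[0,0,0]],[-1,[0,0,0],[0,0,0]]]' 50
python3 - <<'E'
from h import *
a=manip.camera('wrist');cv2.imwrite('pics/w14.png',a)
E
```

```text
clock: 17.25
position: [0.6033, 0.1255, 0.0352]
ee_rot: [0.688, 0.726, -0.0, -0.001]
ft_force: [-15.2, -2.1, 22.1]
grip_width: 0.494
clock: 17.75
position: [0.6033, 0.1255, 0.0352]
ee_rot: [0.688, 0.726, -0.0, -0.001]
ft_force: [-13.9, -1.8, 21.4]
grip_width: 0.486
clock: 18.25
position: [0.6033, 0.1255, 0.0352]
ee_rot: [0.688, 0.726, -0.0, -0.001]
ft_force: [-15.1, -0.4, 22.3]
grip_width: 0.489
```

View pics/w14.png

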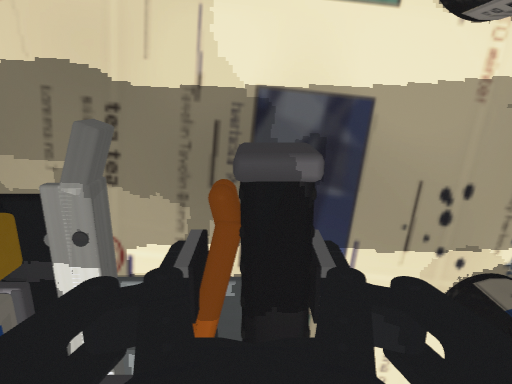

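```bash

python3 -m crank '[[1,[0,-0.035,0],[0,0,0]],[1,[0,-0.03,0],[0,0,0]],[1,[0,0,0],[0,0,0]],[1,[0,0,0],[0,0,0]],[1,[0,0,0],[0,0,0]]]' 40
python3 -m crank '[[1,[0,0,0],[0,0,0]],[1,[0,0,0],[0,0,0]],[1,[0,0,0],[0,0,0]],[1,[0,0,0],[0,0,0]],[1,[0,0,0],[0,0,0]]]' 40
python3 - <<'E'
from h import *
a=manip.camera('wrist');cv2.imwrite('pics/w15.png',a)
E
python3 -m crank '[[1,[0,0,-0.1],[0,0,0]],[1,[0,0,-0.3],[0,0,0]],[1,[0,0,-0.3],[0,0,0]],[1,[0,0,-0.4],[0,0,0]],[1,[0,0,-0.4],[0,0,0]]]' 40
```

```text
clock: 18.8
position: [0.5994, 0.1251, 0.0335]
ee_rot: [0.688, 0.726, 0.0, 0.0]
ft_force: [0.2, 0.0, -0.1]
grip_width: 0.996
clock: 19.3
position: [0.5991, 0.1251, 0.0334]
ee_rot: [0.688, 0.726, 0.0, -0.0]
ft_force: [-0.6, 0.2, 0.0]
grip_width: 1.002
clock: 19.85
position: [0.5989, 0.1249, 0.1551]
ee_rot: [0.688, 0.726, 0.0, -0.0]
ft_force: [0.2, 0.6, 0.2]
grip_width: 0.996
```

View pics/w15.png

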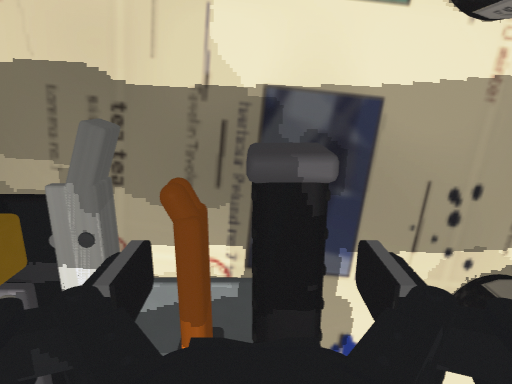

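```bash

python3 -m crank '[[1,[-0.045,-0.4,-0.2],[0,0,0]],[1,[-0.045,-0.45,0],[0,0,0]],[1,[-0.045,-0.45,0],[0,0,0]],[1,[-0.045,-0.45,0],[0,0,0]],[1,[0,0,0],[0,0,0]]]' 40
python3 -m crank '[[1,[0,0,0],[0,0,0]],[1,[0,0,0],[0,0,0]],[1,[0,0,0],[0,0,0]],[1,[0,0,0],[0,0,0]],[1,[0,0,0],[0,0,0]]]' 40
python3 - <<'E'
from h import *
o=manip.get_obs()
a=manip.camera('wrist');cv2.imwrite('pics/w16.png',cv2.resize(a[60:310,140:520],None,fx=2.1,fy=2.1,interpolation=cv2.INTER_CUBIC))
a=manip.camera('top');cv2.imwrite('pics/t16.png',a)
print(o['position'],o['ft_force'])
E
```

```text
clock: 20.35
position: [0.4568, 0.1024, 0.1698]
ee_rot: [0.688, 0.726, 0.0, -0.001]
ft_force: [0.3, 0.2, -0.5]
grip_width: 1.001
clock: 20.85
position: [0.4604, 0.103, 0.1692]
ee_rot: [0.688, 0.726, -0.0, 0.0]
ft_force: [-0.2, -0.6, -0.1]
grip_width: 1.001
[0.4604 0.103  0.1692] [-0.2206 -0.606  -0.1485]
```

View pics/w16.png

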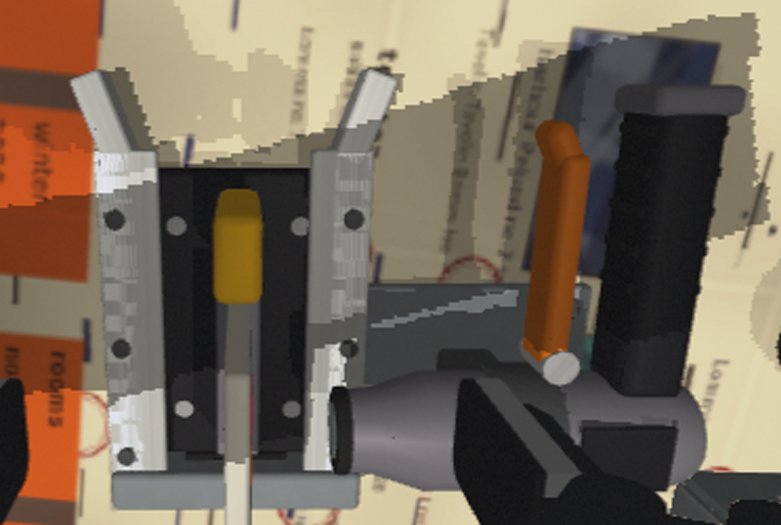

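View pics/t16.png

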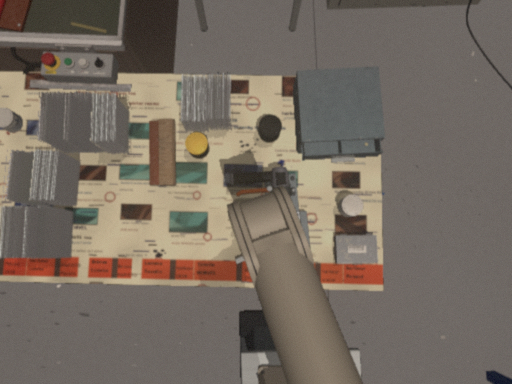

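```bash

python3 - <<'E'
from h import *
o=manip.get_obs()
d=lambda p:(np.array(p)+.5)/2.1-.5+np.array([140,60])
for n,p,z in [('tail',(236,168),.012),('lead',(237,452),.012),('mouthL',(157,151),.022),('mouthR',(313,151),.022)]:
    w=ray('wrist',d(p),z,o);v=w[:2]-[.457,.139];a=np.radians(-86.9);c=np.array([np.cos(a),np.sin(a)]);print(n,v@c*1000,v@[-c[1],c[0]]*1000)
manip.hand_in()
E
```

```text
tail 7.988212336030328 0.5836959995305788
lead 147.8836557871336 0.902591378196321
mouthL -0.45865103880556424 -32.96542583850114
mouthR -0.48812489751801125 33.42922877350679
the job is handed in; nothing more can be done
```

I slid the carrier home in the track and then squeezed the trigger to its stop. I held it for well over a second, let it spring back, backed the open gripper away and handed the job in at about 21 s of the 53 s allowed. No verdict was reported.

- **Carrier:** It met the stop with about 10 N. After the reading, the wrist camera puts its centre at station x ≈ 78 mm and y ≈ 0.7 mm. That is about 2 mm short of the nominal 80 mm, inside the 75 to 84 mm window and about equal to the camera's calibration error. Nothing shows it moved after the first check.
- **Trigger:** The jaws closed to about 41.6 mm across grip and trigger, which matches the 42 mm given for fully squeezed. I first held it at 30 N, then recentred and went to 50 N to be sure it was fully in. It looked fully released in the last two wrist pictures.
- **Other items:** The jars, the squeegee and the pin case look unmoved in the last top picture, judged by eye only. Before hand-in the gripper stood open above the carrier, with wrist force near zero.

**What disagreed:** The fingertips stood about 30 to 40 mm higher than the reported TCP position and the stated tool dimensions imply. My first grasp therefore closed on nothing just above the handle. I corrected the height from the camera pictures and used the same correction for the trigger.

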